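# Nest the mixing cups and hold them clear of the printing stone

## Robot

A 6-joint arm with a two-finger parallel gripper is mounted at the origin on the work surface. World frame = base frame: x ahead of the robot, y to its left, z up, the work surface at z = 0. Lengths are in m, angles in rad, forces in N, time in s.
With the tool pointing down it reaches from about 0.35 to 0.975 m from the base axis. Payload 4.9 kg.
Tool frame: the origin (TCP) lies between the finger pads; the fingertips stand 22 mm ahead of it and the grasp point (between the pads) lies 3 mm ahead of it; z points along the fingers, y is the line along which they close (so a half turn about z gives the same grasp; the last joint's range is limited). The gripper opens to 85 mm and grips with 20 to 120 N. Pads are 22 mm wide; open, the fingers measure 114 mm over their backs; the gripper's body (76 mm by 85 mm) begins 54 mm behind the grasp point. The pads swing forward as they close: fully open they stand 13 mm farther back than shut.
Start: joints at [1.11, 0.053, 1.613, -0, 1.476, -0.119], TCP at [0.209, 0.589, 0.253] pointing down, gripper open.
Joint ranges: [-3.01, 3.01], [-1.01, 2.22], [0.06, 2.58], [-1.02, 4.17], [0.09, 2.62], [-3.14, 3.14]. Speed limits (rad/s): [2.57, 2.57, 3.14, 3.14, 3.14, 3.14].

## Interface

Orientations are given as a unit quaternion [w, x, y, z].
In Python, from plant import state, grab_frame, get_calibration, job_done, recognise, regions_of gives the robot as it stands.
- The arm moves only by the tool apply_moves, never from a script. Its argument "targets" is a list of rows, each an object with "translation": the shift along the tool's x, y, z normalised to -1 to 1, where 1 is 100 mm, a list of three; "twist": the turn about the tool's z normalised to -1 to 1, where 1 is 0.1 rad; "hand": the opening, from 0 (shut) to 1 (fully open). A call has 1 to 8 rows; each row shifts and turns the commanded pose from where the row before left it, along the tool's axes as they then stand; what a row does not reach is not made up. A row lasts 1/10 s, in which the tool goes at most 50 mm and 8.59 degrees, less where a joint would pass 70% of its speed; a pose out of reach is approached as far as the arm can. A call with a number of a shift or a turn outside -1 to 1 is refused whole. A call with a gripper value outside its range is refused whole. The fingers move at their own pace and stop on an object; the grip force is fixed at half the most. Time passes only in rows, so rows that do not move let the fingers close. It gives the time, the measured TCP pose, the force, the opening and the grip force at its end, in the units of the state.
- state(): the state, without advancing time (a new reading comes with each control period).
- grab_frame(name): name is "side" or "top"; returns the picture (420x560x3 uint8, red, green, blue); there is no depth.
- get_calibration(name): a dict with "camera_matrix" (3x3 intrinsics, pixels), "pose" (4x4, takes a point from camera to world coordinates). Camera axes: x right, y up, looking along -z (the intrinsics and any distortion apply to the point x, -y, -z); pixel columns grow to the right and rows downward; lengths in m; the calibration is good to about 2 mm. A picture is of the moment at which its call begins. get_calibration takes no time and is no camera call.
- job_done(): hands the job in; it is judged then, once.
Trained networks look in the newest picture that a camera, given by its name, has taken for a name from the list of things; names that differ only in an ending like _2 or _b are one class to them, and where a whole thing is asked for, a point or a joint stands for the part that bears it (a point fixed in the world has none). Each returns a list of dicts, best first, with "score" (0 to 1); they miss things now and then, are a little off and sometimes report something else, mostly with a low value. They report only what shows in the picture. A call takes as long as a camera call. They do not tell look-alikes from the thing itself.
- recognise(camera, query): "point" ([x, y, z] in m, in world coordinates, good to about 4 mm: the middle of the surface that is visible of it).
- regions_of(camera, query): "pixels" (420x560 bool, what is visible of it).
The state is a dict: "time": time; "joint_pos": joint angles; "joint_vel": joint speeds; "joint_efforts": joint torques, N m; "tool_pos": TCP position; "tool_rot": TCP orientation; "contact_force": force on the tool from outside, world axes, zero at the start; "ft_torque": the same for the moment, N m; "gripper_width": opening from 0.0 (shut) to 1.0 (fully open); "grasp_force": force on a finger pad.
Only numpy, scipy, OpenCV 4.12 (cv2) and the standard library are available. Lean on these libraries where they do the work, as an engineer would, in place of code of your own. Each camera call takes 0.05 s, during which the arm holds its last target. There are 200 camera calls.

## Task

Nest the three empty metal mixing cups upright in size order, the middle one seated in the wide cup where that stands on the printing stone and the narrow one seated in the middle one, setting them in and not dropping or tipping them. Then grip the wide cup, lift the whole nest so that its underside is about 10 cm above the stone's top, and finish while still holding it there in the air, steady and level: do not put it down or let go. Leave the other things on the table where they are.

Things in the scene. Friction and masses are not known exactly. Their poses are not given: they have to be found in the camera images.
- cup_wide_mid (a point): The wide cup: plain aluminium tapered mixing cup, 75 mm high, outside 54 mm across at the foot and 68 mm at the rim, wall 3 mm, its inner floor 15 mm above its underside; 0.08 to 0.17 kg. It stands on the stone. Open at the top, upright at the start, z up; can be gripped from above across its rim at any yaw. This point: on its axis, half-way up (37.5 mm above its underside).
- cup_middle_mid (a point): The middle cup: the same, 75 mm high, outside 45 mm across at the foot and 56 mm at the rim, wall 3 mm, inner floor 15 mm up; 0.06 to 0.13 kg; stands on the table to one side of the stone. Seated in the wide cup its rim stands 15 mm above the wide cup's rim. Open at the top, upright at the start, z up; can be gripped from above across its rim at any yaw. This point: on its axis, half-way up (37.5 mm above its underside).
- cup_narrow_mid (a point): The narrow cup: the same, 75 mm high, outside 36 mm across at the foot and 44 mm at the rim, wall 3 mm, inner floor 15 mm up; 0.04 to 0.09 kg; stands on the table on the stone's other side. Seated in the middle cup its rim stands 15 mm above the middle cup's rim, 30 mm above the wide one's. Open at the top, upright at the start, z up; can be gripped from above across its rim at any yaw. This point: on its axis, half-way up (37.5 mm above its underside).
- stone_top (a point): The printing stone, a fixed grey slab 240 x 260 mm and 30 mm thick, on the table. This point: centre of its top face, z up, x and y along its 240 and 260 mm sides.
- jar_lid: Bystander: flat black jar lid with blue paint on top, 64 mm across, 12 mm high, lying on the stone. Origin: centre of its underside.
- sponge: Bystander: yellow sponge block 80 x 50 x 28 mm. Origin: centre of its underside.
- ink_roller: Bystander: lying ink roller (black roller 36 mm thick and 90 mm wide, wooden handle), about 155 mm long, 36 mm high. Origin: under the middle of the roller; the handle points along its x.
- black_jar: Bystander: closed black paint jar, 72 mm across, 105 mm high. Origin: centre of its underside.
- red_jar: Bystander: closed red paint jar, 72 mm across, 105 mm high. Origin: centre of its underside.
- palette: Bystander: shallow round dark wooden paint dish, 164 mm across, 12 mm high. Origin: centre of its underside.
- brush: Bystander: paint brush lying on the table. Origin: on its underside.
There are look-alikes about, which are no part of the job. Leave any blue look-alike of the part that bears cup_wide_mid alone.

How it is judged:
By the outcome, as a careful person would: the job done as asked, in the order asked, and still so for the second after the job is handed in, while the arm keeps its last pose, push and grip.
It also fails if it takes over 72 s, if anything falls off the work surface, if the arm or the gripper's body presses on something with over 40 N, if the wrist force passes 120 N, or if a joint passes its speed limit or range.

## Working session

There is one attempt and no reset: what is moved stays moved. The work goes in short steps, Python scripts to look and compute and a tool call to move; the robot and the scene stay as the last step left them, time stands still between calls to the robot, and variables do not carry over. Pictures are saved under pics/ and viewed, at most 10 in all, crops included, and the job is handed in when it is done.

Besides the shell and the picture viewer there is one more tool, called after ">>>" as a command line: name --argument value ..., lists and objects as JSON in quotes. apply_moves: Moves the arm, as the interface text tells. Its arguments: {"type":"object","properties":{"targets":{"type":"array"}},"required":["targets"]}

```bash
mkdir -p pics; ls
python3 - <<'E'
from plant import *
import cv2,numpy as np
s=state();print(s)
for n in("side","top"):
    f=grab_frame(n);cv2.imwrite(f"pics/{n}0.png",f[...,::-1])
    c=get_calibration(n);print(n,np.round(c["camera_matrix"],1).tolist(),np.round(c["pose"],3).tolist(),[k for k in c])
    for q in("cup_wide_mid","cup_middle_mid","cup_narrow_mid","stone_top","jar_lid","black_jar","red_jar"):
        print(q,[(np.round(d["point"],3).tolist(),round(d["score"],2)) for d in recognise(n,q)])
E
```

```text
pics
{'time': 0.0, 'joint_pos': array([ 1.11000722e+00,  5.33389956e-02,  1.61426889e+00, -1.42129819e-06,
        1.47600061e+00, -1.19015291e-01]), 'joint_vel': array([ 0.00014027, -0.00042758,  0.00039024, -0.00027082,  0.00104044,
       -0.00115072]), 'joint_efforts': array([-1.71230590e-04, -3.93691134e+01, -3.70174062e+01, -2.07357944e-04,
        7.12971363e-03, -7.77281429e-06]), 'tool_pos': array([0.20922875, 0.58833521, 0.25208904]), 'tool_rot': array([-2.87444827e-04,  1.70056252e-01,  9.85433841e-01, -9.66064214e-04]), 'contact_force': array([ 0.432165  , -0.41977136,  0.06116765]), 'ft_torque': array([-0.02261449, -0.00304383, -0.01346936]), 'grasp_force': 0.0, 'gripper_width': 1.000357425170297}
side [[404.8, 0.0, 280.0], [0.0, 404.8, 212.0], [0.0, 0.0, 1.0]] [[0.706, 0.427, -0.565, -0.105], [-0.708, 0.451, -0.544, -0.616], [0.022, 0.784, 0.62, 0.783], [0.0, 0.0, 0.0, 1.0]] ['camera_matrix', 'pose']
cup_wide_mid [([0.54, 0.066, 0.086], 0.9), ([0.364, 0.027, 0.049], 0.87)]
cup_middle_mid [([0.436, 0.267, 0.048], 0.68)]
cup_narrow_mid [([0.473, -0.292, 0.055], 0.68)]
stone_top [([0.518, 0.024, 0.026], 0.59)]
jar_lid [([0.622, -0.042, 0.044], 0.8), ([0.542, 0.064, 0.085], 0.38)]
black_jar [([0.751, 0.068, 0.072], 0.91)]
red_jar [([0.753, -0.101, 0.073], 0.7), ([0.54, 0.064, 0.086], 0.29)]
top [[396.4, 0.0, 275.5], [0.0, 396.4, 209.3], [0.0, 0.0, 1.0]] [[-0.007, 0.997, -0.079, 0.448], [-1.0, -0.009, -0.019, -0.001], [-0.019, 0.079, 0.997, 1.211], [0.0, 0.0, 0.0, 1.0]] ['camera_matrix', 'pose']
cup_wide_mid [([0.353, 0.041, 0.016], 0.8), ([0.552, 0.081, 0.048], 0.7)]
cup_middle_mid [([0.445, 0.29, 0.039], 0.55)]
cup_narrow_mid [([0.483, -0.294, 0.048], 0.73)]
stone_top [([0.543, 0.054, 0.031], 0.73)]
jar_lid [([0.704, -0.33, 0.028], 0.28)]
black_jar [([0.76, 0.084, 0.105], 0.8)]
red_jar [([0.764, -0.085, 0.109], 0.71)]
```

View pics/side0.png

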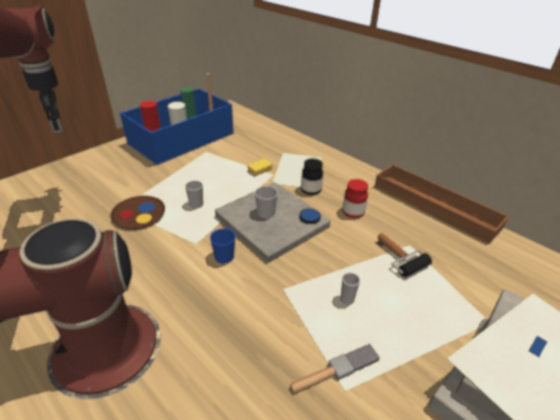

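View pics/top0.png

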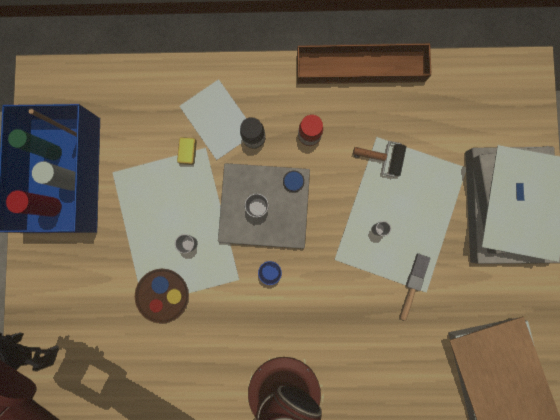

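The side view shows the metal wide cup on the stone at (265,203), the blue look-alike at (223,246), the middle cup at (195,194) and the narrow cup at (349,289). In the top view they are at (256,207), (270,273), (187,243) and (381,230). I'll fit the known cup shape to the masks in both views.

```bash
cat > h.py <<'E'
from plant import *
import cv2,numpy as np
from scipy.optimize import minimize
SZ={"wide":(.054,.068),"middle":(.045,.056),"narrow":(.036,.044)}
def proj(n,P):
    c=get_calibration(n);T=np.linalg.inv(c["pose"]);p=P@T[:3,:3].T+T[:3,3]
    q=(p*[1,-1,-1])@c["camera_matrix"].T;return q[:,:2]/q[:,2:]
def sil(n,name,xy,z0,K=8):
    a=np.linspace(0,2*np.pi,60);P=[]
    for d,h in zip(SZ[name],(0,.075)):
        P.append(np.c_[xy[0]+d/2*np.cos(a),xy[1]+d/2*np.sin(a),0*a+z0+h])
    h=cv2.convexHull(proj(n,np.vstack(P)).astype(np.float32))
    im=np.zeros((420,560),np.uint8);cv2.fillPoly(im,[np.round(h*256).astype(np.int32)],255,cv2.LINE_AA,8);return im/255.
def fit(name,guess,z0,cams=("side","top")):
    M={}
    for n in cams:
        grab_frame(n);u=proj(n,np.array([[*guess,z0+.04]]))[0]
        r=[d["pixels"] for d in regions_of(n,f"cup_{name}_mid") if d["pixels"].any()]
        if not r: print("no mask",n);continue
        D=[np.linalg.norm(np.argwhere(m).mean(0)[::-1]-u) for m in r];i=int(np.argmin(D))
        if D[i]<25:M[n]=cv2.GaussianBlur(r[i].astype(float),(0,0),1)
    out={}
    for g in [(n,) for n in M]+[tuple(M)]:
        f=lambda p:sum(((cv2.GaussianBlur(sil(n,name,p,z0),(0,0),1)-M[n])**2).sum() for n in g)
        o=minimize(f,guess,method="Nelder-Mead",options=dict(initial_simplex=[guess,np.add(guess,[.015,0]),np.add(guess,[0,.015])],xatol=1e-4))
        out[g]=o.x;print(name,g,np.round(o.x,4),"res",round(o.fun,1),"area",[round(M[n].sum()) for n in g],[round(sil(n,name,o.x,z0).sum()) for n in g])
    return out
E
python3 - <<'E'
from h import *
fit("wide",(.552,.075),.03);fit("middle",(.445,.285),0);fit("narrow",(.483,-.294),0)
print(state()["time"])
E
```

```text
wide ('side',) [0.5483 0.0711] res 12.2 area [631] [692]
wide ('top',) [0.5483 0.0735] res 9.1 area [458] [505]
wide ('side', 'top') [0.5495 0.073 ] res 24.5 area [631, 458] [695, 504]
middle ('side',) [0.4438 0.2813] res 16.0 area [437] [503]
middle ('top',) [0.4414 0.2838] res 7.3 area [348] [387]
middle ('side', 'top') [0.4425 0.2823] res 31.5 area [437, 348] [502, 389]
narrow ('side',) [ 0.4834 -0.2873] res 17.5 area [515] [584]
narrow ('top',) [ 0.4824 -0.2864] res 7.7 area [237] [273]
narrow ('side', 'top') [ 0.4831 -0.287 ] res 26.6 area [515, 237] [583, 271]
1.4
```

>>> apply_moves --targets '[{"translation":[0,0,0],"twist":-1,"hand":1},{"translation":[0,0,0],"twist":-1,"hand":1},{"translation":[0,0,0],"twist":-1,"hand":1},{"translation":[0,0,0],"twist":-0.42,"hand":1},{"translation":[0,0,0],"twist":0,"hand":1}]'

```text
time: 1.9
tool_pos: [0.2095, 0.5889, 0.2533]
tool_rot: [0.0, -0.0, 1.0, 0.0]
contact_force: [-1.3, 1.5, 0.2]
gripper_width: 0.999
grasp_force: 0.0
```

>>> apply_moves --targets '[{"translation":[-0.291,-0.383,0],"twist":0,"hand":1},{"translation":[-0.291,-0.383,0],"twist":0,"hand":1},{"translation":[-0.291,-0.383,0],"twist":0,"hand":1},{"translation":[-0.291,-0.383,0],"twist":0,"hand":1},{"translation":[-0.291,-0.383,0],"twist":0,"hand":1},{"translation":[-0.291,-0.383,0],"twist":0,"hand":1},{"translation":[-0.291,-0.383,0],"twist":0,"hand":1},{"translation":[-0.291,-0.383,0],"twist":0,"hand":1}]'

```text
time: 2.7
tool_pos: [0.4432, 0.2808, 0.2536]
tool_rot: [0.0, 0.0, 1.0, 0.0]
contact_force: [1.2, 0.6, 0.1]
gripper_width: 1.001
grasp_force: 0.0
```

>>> apply_moves --targets '[{"translation":[0,0,0.4],"twist":0,"hand":1},{"translation":[0,0,0.4],"twist":0,"hand":1},{"translation":[0,0,0.35],"twist":0,"hand":1},{"translation":[0,0,0],"twist":0,"hand":1},{"translation":[0,0,0],"twist":0,"hand":1}]'

```text
time: 3.2
tool_pos: [0.4423, 0.2825, 0.1386]
tool_rot: [-0.0, 0.0, 1.0, -0.0]
contact_force: [0.6, -0.1, 1.2]
gripper_width: 1.002
grasp_force: 0.0
```

>>> apply_moves --targets '[{"translation":[0,0,0.3],"twist":0,"hand":1},{"translation":[0,0,0.25],"twist":0,"hand":1},{"translation":[0,0,0],"twist":0,"hand":1},{"translation":[0,0,0],"twist":0,"hand":1}]'

```text
time: 3.6
tool_pos: [0.4436, 0.2833, 0.0857]
tool_rot: [0.001, -0.0, 1.0, 0.001]
contact_force: [0.5, 0.4, 0.2]
gripper_width: 0.997
grasp_force: 0.0
```

```bash
cat > crop.py <<'E'
from h import *
import sys
def crop(out,P):
    ims=[]
    for n in("side","top"):
        f=grab_frame(n);u,v=proj(n,np.array([P]))[0].astype(int);u=min(max(u,45),514);v=min(max(v,45),374)
        ims.append(cv2.resize(f[v-45:v+45,u-45:u+45],(400,400),interpolation=cv2.INTER_CUBIC)); print(n,u,v)
    cv2.imwrite(out,np.hstack(ims)[...,::-1])
crop(sys.argv[1],[float(x) for x in sys.argv[2:5]])
E
python3 crop.py pics/c1.png .4425 .2825 .07
```

```text
side 193 186
top 184 243
```

View pics/c1.png

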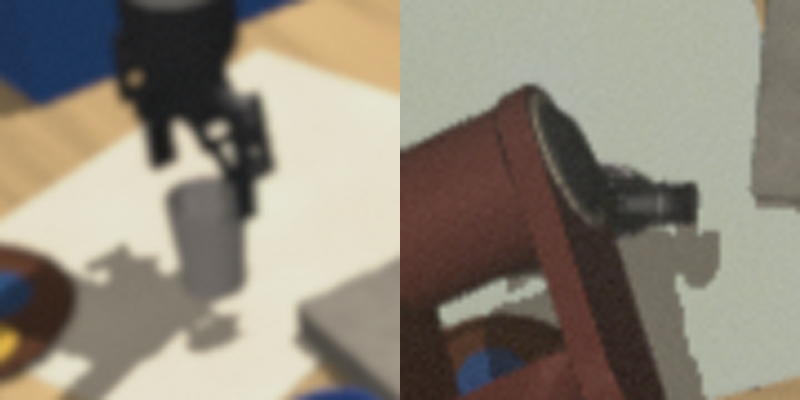

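The side crop shows the cup between the fingers, with fingertips at about (160,167) and (245,212) and the rim at (165–240, 185). I'll work out the tip height from that.

Run:
```python
from h import *
for s,px in((1,(184,178.6)),(-1,(203.1,188.7))):
  for z in(.06,.065,.07,.075,.08):
    print(s,px,z,proj("side",np.array([[.4436,.2833+s*.046,z]])).round(1))
```

```text
1 (184, 178.6) 0.06 [[185.4 182.4]]
1 (184, 178.6) 0.065 [[185.2 181.1]]
1 (184, 178.6) 0.07 [[185.  179.7]]
1 (184, 178.6) 0.075 [[184.8 178.4]]
1 (184, 178.6) 0.08 [[184.6 177.1]]
-1 (203.1, 188.7) 0.06 [[203.  194.9]]
-1 (203.1, 188.7) 0.065 [[202.9 193.5]]
-1 (203.1, 188.7) 0.07 [[202.7 192.2]]
-1 (203.1, 188.7) 0.075 [[202.5 190.8]]
-1 (203.1, 188.7) 0.08 [[202.4 189.5]]
```

>>> apply_moves --targets '[{"translation":[0,0,0],"twist":0,"hand":0.6},{"translation":[0,0,0],"twist":0,"hand":0.3},{"translation":[0,0,0],"twist":0,"hand":0},{"translation":[0,0,0],"twist":0,"hand":0},{"translation":[0,0,0],"twist":0,"hand":0},{"translation":[0,0,0],"twist":0,"hand":0}]'

```text
time: 4.3
tool_pos: [0.4437, 0.2828, 0.0852]
tool_rot: [0.002, -0.0, 1.0, 0.0]
contact_force: [-0.5, -1.8, 5.5]
gripper_width: 0.613
grasp_force: 63.2
```

>>> apply_moves --targets '[{"translation":[0,0,-0.05],"twist":0,"hand":0},{"translation":[0,0,-0.1],"twist":0,"hand":0},{"translation":[0,0,-0.2],"twist":0,"hand":0},{"translation":[0,0,-0.3],"twist":0,"hand":0},{"translation":[0,0,-0.4],"twist":0,"hand":0},{"translation":[0,0,-0.3],"twist":0,"hand":0},{"translation":[0,0,0],"twist":0,"hand":0},{"translation":[0,0,0],"twist":0,"hand":0}]'

```text
time: 5.1
tool_pos: [0.4424, 0.2826, 0.2191]
tool_rot: [0.001, -0.0, 1.0, 0.0]
contact_force: [0.2, -0.3, -0.8]
gripper_width: 0.611
grasp_force: 62.8
```

```bash
python3 crop.py pics/c2.png .4425 .2825 .20
python3 - <<'E'
from h import *
print(state()["tool_pos"],state()["contact_force"])
for z in(.13,.135,.14): fit("middle",(.4437,.2828),z,("side",))
E
```

```text
side 188 148
top 172 243
[0.4413539  0.2820572  0.21651028] [-0.06515133  0.09381979 -0.66313225]
middle ('side',) [0.4387 0.2794] res 116.8 area [386] [582]
middle ('side',) [0.4387 0.2794] res 116.8 area [386] [582]
middle ('side',) [0.4349 0.2725] res 91.8 area [431] [590]
middle ('side',) [0.4349 0.2725] res 91.8 area [431] [590]
middle ('side',) [0.4321 0.2656] res 125.4 area [394] [598]
middle ('side',) [0.4321 0.2656] res 125.4 area [394] [598]
```

View pics/c2.png

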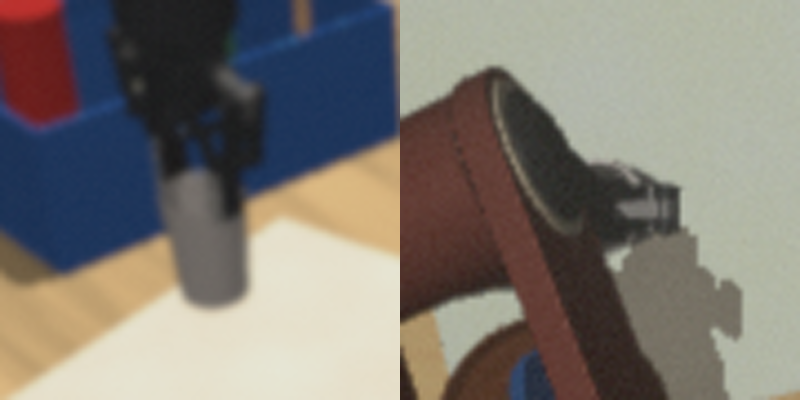

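The middle cup is held upright between the pads. Next I'll carry it over the wide cup.

>>> apply_moves --targets '[{"translation":[-0.1,-0.2,-0.1],"twist":0,"hand":0},{"translation":[-0.18,-0.35,-0.1],"twist":0,"hand":0},{"translation":[-0.2,-0.4,0],"twist":0,"hand":0},{"translation":[-0.2,-0.4,0],"twist":0,"hand":0},{"translation":[-0.18,-0.35,0],"twist":0,"hand":0},{"translation":[-0.14,-0.25,0],"twist":0,"hand":0},{"translation":[-0.08,-0.145,0.1],"twist":0,"hand":0},{"translation":[0,0,0.1],"twist":0,"hand":0}]'

```text
time: 6.3
tool_pos: [0.551, 0.0716, 0.2174]
tool_rot: [-0.0, 0.001, 1.0, -0.0]
contact_force: [-0.6, 0.6, -1.6]
gripper_width: 0.618
grasp_force: 62.9
```

>>> apply_moves --targets '[{"translation":[0,0,0.1],"twist":0,"hand":0},{"translation":[0,0,0.05],"twist":0,"hand":0},{"translation":[0,0,0],"twist":0,"hand":0},{"translation":[0,0,0],"twist":0,"hand":0}]'

```text
time: 6.7
tool_pos: [0.5501, 0.0739, 0.2033]
tool_rot: [-0.0, -0.001, 1.0, 0.0]
contact_force: [0.6, -0.1, -0.5]
gripper_width: 0.608
grasp_force: 62.9
```

```bash
python3 crop.py pics/c3.png .5495 .0725 .11
python3 - <<'E'
from h import *
s=state();print(s["tool_pos"],s["contact_force"])
fit("wide",(.5495,.073),.03)
E
```

```text
side 266 190
top 256 204
[0.55056038 0.0735659  0.20398174] [-0.23481139 -0.60133424  0.17965459]
wide ('side',) [0.5452 0.067 ] res 79.1 area [541] [695]
wide ('side',) [0.5452 0.067 ] res 79.1 area [541] [695]
```

View pics/c3.png

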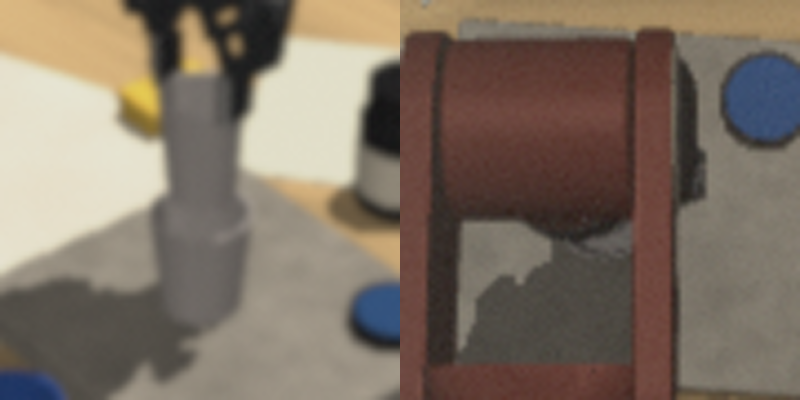

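The middle cup hangs centred over the wide one, with its sides lined up in the left crop at x about 200. I'll lower it gently.

>>> apply_moves --targets '[{"translation":[0,0,0.08],"twist":0,"hand":0},{"translation":[0,0,0.1],"twist":0,"hand":0},{"translation":[0,0,0.1],"twist":0,"hand":0},{"translation":[0,0,0.1],"twist":0,"hand":0},{"translation":[0,0,0.08],"twist":0,"hand":0},{"translation":[0,0,0],"twist":0,"hand":0}]'

```text
time: 7.6
tool_pos: [0.5492, 0.073, 0.1551]
tool_rot: [-0.002, -0.0, 1.0, 0.0]
contact_force: [-0.4, 0.7, -1.6]
gripper_width: 0.608
grasp_force: 62.9
```

>>> apply_moves --targets '[{"translation":[0,0,0.06],"twist":0,"hand":0},{"translation":[0,0,0.06],"twist":0,"hand":0},{"translation":[0,0,0.04],"twist":0,"hand":0},{"translation":[0,0,0.04],"twist":0,"hand":0},{"translation":[0,0,0],"twist":0,"hand":0}]'

```text
time: 8.1
tool_pos: [0.55, 0.073, 0.1366]
tool_rot: [-0.001, -0.0, 1.0, -0.0]
contact_force: [0.2, 0.3, -1.4]
gripper_width: 0.606
grasp_force: 62.9
```

>>> apply_moves --targets '[{"translation":[0,0,0.02],"twist":0,"hand":0},{"translation":[0,0,0.02],"twist":0,"hand":0},{"translation":[0,0,0],"twist":0,"hand":0}]'

```text
time: 8.4
tool_pos: [0.5503, 0.073, 0.1331]
tool_rot: [-0.0, -0.0, 1.0, 0.0]
contact_force: [-0.8, -0.1, -0.1]
gripper_width: 0.612
grasp_force: 62.9
```

>>> apply_moves --targets '[{"translation":[0,0,0.01],"twist":0,"hand":0},{"translation":[0,0,0.01],"twist":0,"hand":0},{"translation":[0,0,0],"twist":0,"hand":0}]'

```text
time: 8.7
tool_pos: [0.5503, 0.073, 0.1312]
tool_rot: [-0.0, -0.0, 1.0, 0.0]
contact_force: [-0.6, -0.6, -0.2]
gripper_width: 0.611
grasp_force: 62.9
```

>>> apply_moves --targets '[{"translation":[0,0,0.01],"twist":0,"hand":0},{"translation":[0,0,0],"twist":0,"hand":0}]'

```text
time: 8.9
tool_pos: [0.5504, 0.073, 0.1303]
tool_rot: [0.0, -0.0, 1.0, -0.0]
contact_force: [0.3, -0.1, -1.3]
gripper_width: 0.61
grasp_force: 62.9
```

>>> apply_moves --targets '[{"translation":[0,0,0.01],"twist":0,"hand":0},{"translation":[0,0,0],"twist":0,"hand":0}]'

```text
time: 9.1
tool_pos: [0.5508, 0.073, 0.1302]
tool_rot: [0.0, -0.0, 1.0, -0.0]
contact_force: [-1.6, -0.3, 3.9]
gripper_width: 0.609
grasp_force: 63.4
```

Contact at the expected height, so the middle cup is seated. Releasing and rising.

>>> apply_moves --targets '[{"translation":[0,0,0],"twist":0,"hand":0.7},{"translation":[0,0,0],"twist":0,"hand":0.85},{"translation":[0,0,0],"twist":0,"hand":1},{"translation":[0,0,0],"twist":0,"hand":1},{"translation":[0,0,0],"twist":0,"hand":1},{"translation":[0,0,-0.2],"twist":0,"hand":1},{"translation":[0,0,-0.4],"twist":0,"hand":1},{"translation":[0,0,-0.4],"twist":0,"hand":1}]'

```text
time: 9.9
tool_pos: [0.5496, 0.073, 0.2293]
tool_rot: [-0.001, -0.0, 1.0, 0.0]
contact_force: [-0.2, -0.5, 0.2]
gripper_width: 1.0
grasp_force: 0.0
```

>>> apply_moves --targets '[{"translation":[0.084,-0.45,0],"twist":0,"hand":1},{"translation":[0.084,-0.45,0],"twist":0,"hand":1},{"translation":[0.084,-0.45,0],"twist":0,"hand":1},{"translation":[0.084,-0.45,0],"twist":0,"hand":1},{"translation":[0.084,-0.45,0],"twist":0,"hand":1},{"translation":[0.084,-0.45,0],"twist":0,"hand":1},{"translation":[0.084,-0.45,0],"twist":0,"hand":1},{"translation":[0.084,-0.45,0],"twist":0,"hand":1}]'

```text
time: 10.7
tool_pos: [0.4826, -0.2888, 0.2294]
tool_rot: [0.0, -0.0, 1.0, -0.0]
contact_force: [-0.1, 0.3, 0.5]
gripper_width: 0.996
grasp_force: 0.0
```

```bash
python3 crop.py pics/c4.png .5495 .0725 .11
python3 - <<'E'
from h import *
s=state();print(s["time"],s["tool_pos"])
fit("wide",(.5495,.073),.03)
E
```

```text
side 266 190
top 256 204
10.8 [ 0.48193215 -0.2915227   0.22933737]
wide ('side',) [0.5415 0.0636] res 218.8 area [393] [702]
wide ('side',) [0.5415 0.0636] res 218.8 area [393] [702]
```

View pics/c4.png

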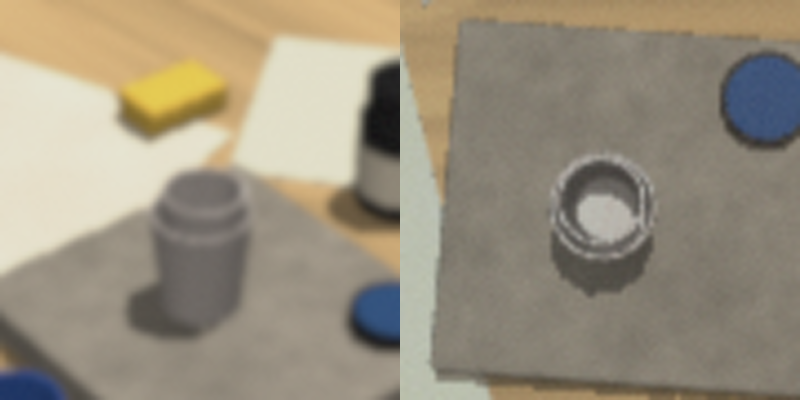

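The middle cup is seated concentrically in the wide one: side crop rims at (200,190) and (200,225), top crop at (603,205). On to the narrow cup.

>>> apply_moves --targets '[{"translation":[0,0,0.3],"twist":0,"hand":1},{"translation":[0,0,0.3],"twist":0,"hand":1},{"translation":[0,0,0.3],"twist":0,"hand":1},{"translation":[0,0,0.1],"twist":0,"hand":1},{"translation":[0,0,0],"twist":0,"hand":1},{"translation":[0,0,0],"twist":0,"hand":1}]'

```text
time: 11.6
tool_pos: [0.4842, -0.2869, 0.1308]
tool_rot: [0.001, -0.001, 1.0, -0.001]
contact_force: [-0.1, -0.1, 0.2]
gripper_width: 1.0
grasp_force: 0.0
```

>>> apply_moves --targets '[{"translation":[0,0,0.25],"twist":0,"hand":1},{"translation":[0,0,0.2],"twist":0,"hand":1},{"translation":[0,0,0],"twist":0,"hand":0.7},{"translation":[0,0,0],"twist":0,"hand":0.6},{"translation":[0,0,0],"twist":0,"hand":0.5},{"translation":[0,0,0],"twist":0,"hand":0.3},{"translation":[0,0,0],"twist":0,"hand":0},{"translation":[0,0,0],"twist":0,"hand":0}]'

```text
time: 12.4
tool_pos: [0.4848, -0.2881, 0.0874]
tool_rot: [0.002, -0.0, 1.0, -0.001]
contact_force: [-0.3, 1.2, 6.3]
gripper_width: 0.479
grasp_force: 60.2
```

>>> apply_moves --targets '[{"translation":[0,0,0],"twist":0,"hand":0},{"translation":[0,0,0],"twist":0,"hand":0},{"translation":[0,0,0],"twist":0,"hand":0}]'

```text
time: 12.7
tool_pos: [0.4849, -0.2881, 0.0874]
tool_rot: [0.002, -0.0, 1.0, -0.001]
contact_force: [-0.8, 1.3, 6.5]
gripper_width: 0.474
grasp_force: 60.2
```

>>> apply_moves --targets '[{"translation":[0,0,-0.05],"twist":0,"hand":0},{"translation":[0,0,-0.1],"twist":0,"hand":0},{"translation":[0,0,-0.25],"twist":0,"hand":0},{"translation":[0,0,-0.4],"twist":0,"hand":0},{"translation":[0,0,-0.4],"twist":0,"hand":0},{"translation":[0,0,-0.3],"twist":0,"hand":0},{"translation":[0,0,0],"twist":0,"hand":0}]'

```text
time: 13.4
tool_pos: [0.4855, -0.2888, 0.2416]
tool_rot: [0.005, -0.0, 1.0, -0.004]
contact_force: [0.4, -0.2, -0.5]
gripper_width: 0.479
grasp_force: 60.7
```

>>> apply_moves --targets '[{"translation":[-0.04,0.2,0],"twist":0,"hand":0},{"translation":[-0.07,0.4,0],"twist":0,"hand":0},{"translation":[-0.09,0.48,0],"twist":0,"hand":0},{"translation":[-0.09,0.48,0],"twist":0,"hand":0},{"translation":[-0.09,0.48,0],"twist":0,"hand":0},{"translation":[-0.09,0.48,0],"twist":0,"hand":0},{"translation":[-0.08,0.4,0],"twist":0,"hand":0},{"translation":[-0.07,0.4,0],"twist":0,"hand":0}]'

```text
time: 14.2
tool_pos: [0.5446, 0.047, 0.2332]
tool_rot: [-0.001, -0.0, 1.0, -0.0]
contact_force: [-0.0, -0.2, -0.8]
gripper_width: 0.473
grasp_force: 60.8
```

>>> apply_moves --targets '[{"translation":[-0.05,0.28,0],"twist":0,"hand":0},{"translation":[0,0,0],"twist":0,"hand":0},{"translation":[0,0,0],"twist":0,"hand":0},{"translation":[0,0,0],"twist":0,"hand":0}]'

```text
time: 14.6
tool_pos: [0.5498, 0.0722, 0.2336]
tool_rot: [-0.001, 0.0, 1.0, -0.0]
contact_force: [0.1, -0.8, -1.7]
gripper_width: 0.472
grasp_force: 60.9
```

```bash
python3 crop.py pics/c5.png .5495 .0725 .14
```

```text
side 266 181
top 255 203
```

View pics/c5.png

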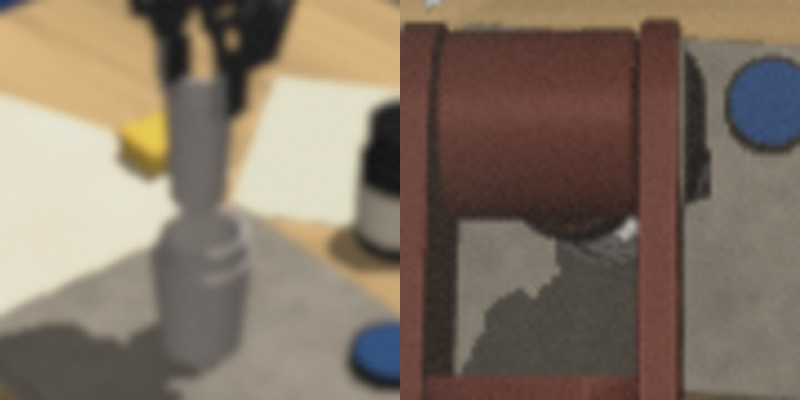

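The narrow cup hangs centred over the middle one (crop x about 199 against 201). Lowering.

>>> apply_moves --targets '[{"translation":[0,0,0.08],"twist":0,"hand":0},{"translation":[0,0,0.12],"twist":0,"hand":0},{"translation":[0,0,0.12],"twist":0,"hand":0},{"translation":[0,0,0.12],"twist":0,"hand":0},{"translation":[0,0,0.12],"twist":0,"hand":0},{"translation":[0,0,0.08],"twist":0,"hand":0},{"translation":[0,0,0.06],"twist":0,"hand":0},{"translation":[0,0,0],"twist":0,"hand":0}]'

```text
time: 15.5
tool_pos: [0.5497, 0.073, 0.1632]
tool_rot: [-0.001, -0.0, 1.0, -0.0]
contact_force: [0.4, -0.6, -0.6]
gripper_width: 0.472
grasp_force: 60.9
```

>>> apply_moves --targets '[{"translation":[0,0,0.04],"twist":0,"hand":0},{"translation":[0,0,0.04],"twist":0,"hand":0},{"translation":[0,0,0.03],"twist":0,"hand":0},{"translation":[0,0,0],"twist":0,"hand":0}]'

```text
time: 15.9
tool_pos: [0.55, 0.073, 0.1529]
tool_rot: [-0.0, -0.0, 1.0, -0.0]
contact_force: [0.6, -0.4, -1.7]
gripper_width: 0.476
grasp_force: 60.9
```

>>> apply_moves --targets '[{"translation":[0,0,0.02],"twist":0,"hand":0},{"translation":[0,0,0.02],"twist":0,"hand":0},{"translation":[0,0,0],"twist":0,"hand":0}]'

```text
time: 16.2
tool_pos: [0.5501, 0.073, 0.1491]
tool_rot: [-0.0, -0.0, 1.0, -0.0]
contact_force: [0.1, 0.5, -1.6]
gripper_width: 0.474
grasp_force: 60.9
```

>>> apply_moves --targets '[{"translation":[0,0,0.01],"twist":0,"hand":0},{"translation":[0,0,0],"twist":0,"hand":0}]'

```text
time: 16.4
tool_pos: [0.5502, 0.073, 0.1483]
tool_rot: [0.0, -0.0, 1.0, -0.0]
contact_force: [1.7, -0.2, -1.0]
gripper_width: 0.476
grasp_force: 60.9
```

>>> apply_moves --targets '[{"translation":[0,0,0.01],"twist":0,"hand":0},{"translation":[0,0,0],"twist":0,"hand":0}]'

```text
time: 16.6
tool_pos: [0.5504, 0.073, 0.1475]
tool_rot: [0.0, -0.0, 1.0, 0.0]
contact_force: [0.9, 0.5, 0.5]
gripper_width: 0.47
grasp_force: 61.0
```

>>> apply_moves --targets '[{"translation":[0,0,0.01],"twist":0,"hand":0},{"translation":[0,0,0],"twist":0,"hand":0}]'

```text
time: 16.8
tool_pos: [0.5509, 0.0731, 0.1474]
tool_rot: [0.001, -0.0, 1.0, 0.0]
contact_force: [-0.3, -0.6, 4.5]
gripper_width: 0.477
grasp_force: 61.3
```

>>> apply_moves --targets '[{"translation":[0,0,0],"twist":0,"hand":0.6},{"translation":[0,0,0],"twist":0,"hand":0.8},{"translation":[0,0,0],"twist":0,"hand":1},{"translation":[0,0,0],"twist":0,"hand":1},{"translation":[0,0,0],"twist":0,"hand":1},{"translation":[0,0,-0.1],"twist":0,"hand":1},{"translation":[0,0,-0.3],"twist":0,"hand":1},{"translation":[0,0,0],"twist":0,"hand":1}]'

```text
time: 17.6
tool_pos: [0.5529, 0.073, 0.1917]
tool_rot: [0.004, -0.0, 1.0, -0.0]
contact_force: [0.5, 0.5, 1.3]
gripper_width: 0.998
grasp_force: 0.0
```

```bash
python3 crop.py pics/c6.png .5495 .0725 .12
```

```text
side 266 187
top 256 204
```

View pics/c6.png

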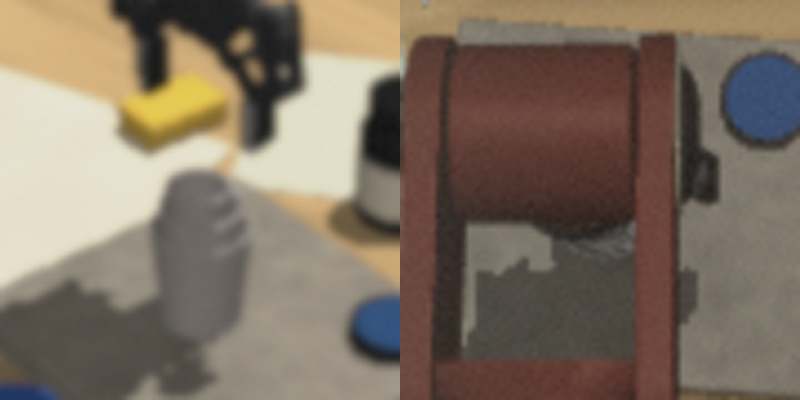

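All three cups are nested, with three stepped rims at crop (200, 180–250). Now to grip the wide cup.

>>> apply_moves --targets '[{"translation":[0,0,0.15],"twist":0,"hand":1},{"translation":[0,0,0.2],"twist":0,"hand":1},{"translation":[0,0,0.15],"twist":0,"hand":1},{"translation":[0,0,0.1],"twist":0,"hand":1},{"translation":[0,0,0],"twist":0,"hand":1},{"translation":[0,0,0],"twist":0,"hand":1}]'

```text
time: 18.3
tool_pos: [0.5502, 0.073, 0.126]
tool_rot: [-0.0, -0.0, 1.0, 0.0]
contact_force: [0.1, -0.9, 1.1]
gripper_width: 1.002
grasp_force: 0.0
```

>>> apply_moves --targets '[{"translation":[0,0,0.1],"twist":0,"hand":1},{"translation":[0,0,0.1],"twist":0,"hand":1},{"translation":[0,0,0.06],"twist":0,"hand":1},{"translation":[0,0,0],"twist":0,"hand":1},{"translation":[0,0,0],"twist":0,"hand":1}]'

```text
time: 18.8
tool_pos: [0.5501, 0.073, 0.1]
tool_rot: [-0.0, -0.0, 1.0, 0.0]
contact_force: [0.3, -0.0, 0.4]
gripper_width: 0.999
grasp_force: 0.0
```

>>> apply_moves --targets '[{"translation":[0,0,0],"twist":0,"hand":0.85},{"translation":[0,0,0],"twist":0,"hand":0.75},{"translation":[0,0,0],"twist":0,"hand":0.6},{"translation":[0,0,0],"twist":0,"hand":0.3},{"translation":[0,0,0],"twist":0,"hand":0},{"translation":[0,0,0],"twist":0,"hand":0},{"translation":[0,0,0],"twist":0,"hand":0}]'

```text
time: 19.5
tool_pos: [0.5508, 0.0729, 0.1015]
tool_rot: [0.001, -0.0, 1.0, -0.0]
contact_force: [-1.5, -1.4, 5.2]
gripper_width: 0.751
grasp_force: 67.0
```

>>> apply_moves --targets '[{"translation":[0,0,-0.05],"twist":0,"hand":0},{"translation":[0,0,-0.1],"twist":0,"hand":0},{"translation":[0,0,-0.15],"twist":0,"hand":0},{"translation":[0,0,-0.2],"twist":0,"hand":0},{"translation":[0,0,-0.2],"twist":0,"hand":0},{"translation":[0,0,-0.15],"twist":0,"hand":0},{"translation":[0,0,-0.1],"twist":0,"hand":0},{"translation":[0,0,-0.05],"twist":0,"hand":0}]'

```text
time: 20.3
tool_pos: [0.5506, 0.073, 0.2018]
tool_rot: [0.001, -0.0, 1.0, 0.0]
contact_force: [-0.2, -1.0, -2.7]
gripper_width: 0.75
grasp_force: 68.4
```

>>> apply_moves --targets '[{"translation":[0,0,0],"twist":0,"hand":0},{"translation":[0,0,0],"twist":0,"hand":0},{"translation":[0,0,0],"twist":0,"hand":0},{"translation":[0,0,0],"twist":0,"hand":0},{"translation":[0,0,0],"twist":0,"hand":0},{"translation":[0,0,0],"twist":0,"hand":0},{"translation":[0,0,0],"twist":0,"hand":0},{"translation":[0,0,0],"twist":0,"hand":0}]'

```text
time: 21.1
tool_pos: [0.5502, 0.073, 0.2003]
tool_rot: [-0.0, -0.0, 1.0, -0.0]
contact_force: [0.2, 0.7, -2.5]
gripper_width: 0.752
grasp_force: 68.4
```

```bash
python3 crop.py pics/c7.png .5495 .0725 .17; python3 -c "
from plant import *
s=state();print(s['tool_pos'],s['contact_force'],s['gripper_width'])"
```

```text
side 266 172
top 254 202
[0.55021792 0.07300696 0.20034811] [-0.86758021 -0.37456854 -2.63716174] 0.7507424892055098
```

View pics/c7.png

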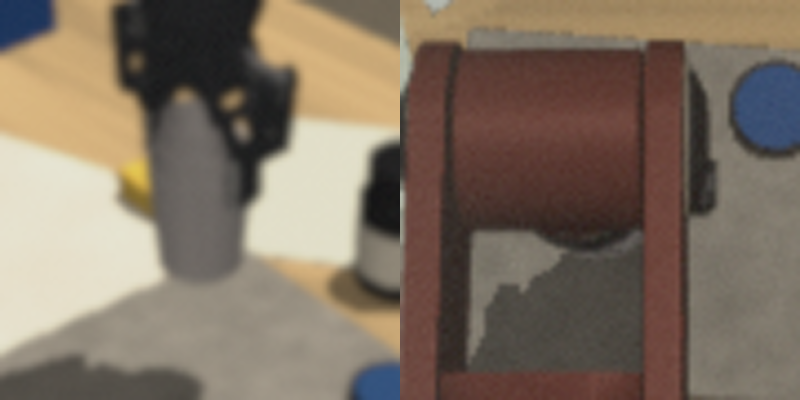

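The nest hangs level, with its foot at crop (200,275). The TCP has risen 99 mm and the measured load is about 2.6 N, which fits the three cups together. Handing in.

```bash
python3 -c "
from plant import *
print(job_done())"
```

```text
the job is handed in; nothing more can be done
None
```

The three cups are nested in size order and handed in while held by the wide cup, level and steady, its underside about 10 cm above the stone, at about 21 s of the 72 s allowed.

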